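Roll the post collar up to the gauge stop and lock it

ROBOT

A 7-joint arm with a two-finger parallel gripper is mounted at the origin on the work surface. World frame = base frame: x ahead of the robot, y to its left, z up, the work surface at z = 0. Lengths are in m, angles in rad, forces in N, time in s.
With the tool pointing down it reaches from about 0.425 to 0.875 m from the base axis. Payload 4.7 kg.
Tool frame: the origin (TCP) lies on the centre line of the jaws, within the pads' length; the fingertips stand ahead of it and the grasp point (between the pads) lies 8 mm behind it (ctrl.finger_overhang is the x of the fingertips in the tool frame, in m); x points along the fingers, z is the direction in which the jaws open and shut, and the axes are right-handed (so a half turn about x gives the same grasp; the last joint's range is limited). The gripper opens to 87 mm and grips with 3 to 60 N. Pads are 19 mm wide; open, the fingers measure 117 mm over their backs; the gripper's body (75 mm by 190 mm) begins 51 mm behind the grasp point.
Start: joints at [-1.315, 0.321, -0.07, 1.45, 0.023, 1.371, -0.057], TCP at [0.156, 0.631, 0.206] pointing down, gripper open.
Joint ranges: [-2.86, 2.86], [-0.3, 2.09], [-1.38, 1.24], [0.06, 2.45], [-1.56, 4.7], [0.09, 2.05], [-2.69, 2.69]. Speed limits (rad/s): [2.57, 2.57, 3.14, 3.14, 3.14, 3.14, 3.14].

INTERFACE

Orientations are given as a rotation vector (axis times angle).
In Python, from bench import readout, viewer, job, nets, ctrl gives the robot as it stands.
- The arm moves only by the shell command python3 -m creep 'ROWS' [FORCE]. ROWS is JSON, a list of rows, each an object with "linear": the shift along the tool's x, y, z in m, a list of three; "twist": the turn, a rotation vector about the tool's x, y, z in degrees, a list of three; "fingers": the gripper's target within -1 to 1 (shut at 1, half-way at 0, fully open at -1). A call has 1 to 8 rows; each row is the pose to reach, as a shift and turn from the pose commanded when the call began, along the tool's axes at that moment; what a row does not reach only later rows make up. A row lasts 1/12 s, in which the tool goes at most 41.7 mm and 7.16 degrees, less where a joint would pass 70% of its speed; a pose out of reach is approached as far as the arm can. A call with a gripper value outside its range is refused whole. The fingers move at their own pace and stop on an object; FORCE is the grip in N (left out, the last holds). Time passes only in rows, so rows that repeat a pose let the fingers close. It gives the time, the measured TCP pose, the force and the opening at its end, in the units of the state.
- readout.get_state(): the state, without advancing time (a new reading comes with each control period).
- viewer.get_image(name): name is "scene" or "side" or "wrist"; returns (picture, depth): 420x560x3 uint8, red, green, blue; 420x560 float32, m along the optical axis (not along the pixel's ray), 0 where there is no reading.
- viewer.camera_params(name): a dict with "K" (3x3 intrinsics, pixels), "k1" (the pictures are not rectified: a ray, as slopes to the right and down, at radius r is drawn at 1 + k1 r^2 times it, then the intrinsics apply), "cam_to_world" (4x4, takes a point from camera to world coordinates). Camera axes: x right, y down, z forward; pixel columns grow to the right and rows downward; lengths in m; the calibration is good to about 2 mm. A picture is of the moment at which its call begins: read the wrist's pose just before it. camera_params takes no time and is no camera call; for the wrist camera it gives the pose at the moment of the call.
- job.close_job(): hands the job in, once; it reports no verdict.
Trained networks look in the newest picture that a camera, given by its name, has taken for a name from the list of things; names that differ only in an ending like _2 or _b are one class to them, and where a whole thing is asked for, a point or a joint stands for the part that bears it (a point fixed in the world has none). Each returns a list of dicts, best first, with "conf" (0 to 1); they miss things now and then, are a little off and sometimes report something else, mostly with a low value. They report only what shows in the picture. A call takes as long as a camera call.
- nets.boxes_of(camera, label): "centre" ([x, y, z] in m, in world coordinates, good to about 4 mm: the middle of the surface that is visible of it).
- nets.place_of(camera, label): "centre" ([x, y, z] in m, in world coordinates, good to about 4 mm: a listed point, or the origin of a listed thing).
The state is a dict: "time": time; "joint_positions": joint angles; "qd": joint speeds; "joint_torque": joint torques, N m; "position": TCP position; "tool_rot": TCP orientation; "ft_force": force on the tool from outside, world axes, zero at the start; "torque": the same for the moment, N m; "grip_width": opening from 0.0 (shut) to 1.0 (fully open).
Only numpy, scipy, OpenCV 4.12 (cv2) and the standard library are available. Lean on these libraries where they do the work, as an engineer would, in place of code of your own. Each camera call takes 0.05 s, during which the arm holds its last target.

TASK

With the fingertips only, push the steel collar lying at the low end of the sloped gutter uphill until it drops into the seat against the stop and stays there. Then push the keeper's plate fully home so its bar lies across the gutter behind the collar. Do not lift or carry the collar, and leave the other things on the bench where they are.

Things in the scene. Friction and masses are not known exactly. Their poses are not given: they have to be found in the camera images.
- ramp: fixed sloped aluminium gutter on a dark steel base plate 100 x 290 x 10 mm. Origin: on the bench under the gutter's middle; +y points uphill, x across the gutter, z up. All mm below are in this frame. Gutter floor 58 wide (x -29 to 29), rising at 8 degrees from z 30 at y -125 to a crest, z 57 at y 65. Side walls 5 thick, 8 above the floor (14 above the seat's floor).
- low_end (a point): middle of the upper inner edge of the lip that closes the gutter's low end: x 0, y -125, z 38. The lip is 8 thick (y -133 to -125).
- collar: loose round polished steel collar (slippery), 44 diameter, 50 long, 0.2 to 0.45 kg, lying across the gutter. Origin: its centre; its x axis is the cylinder's axis, y and z turn as it rolls. Starts against the low lip, centre at y -110, z 54, so its rear (y -132) overhangs the lip and can be pushed above it. Let go on the slope it rolls back down.
- seat (a point): where the collar's centre is when seated: x 0, y 78.5, z 75. The seat is a level pocket just past the crest, 4 lower than it (floor z 53, y 65 to 101); the collar drops in and stays, with about 1 of play.
- stop (a point): top middle of the stop plate's face that ends the seat: x 0, y 101, z 105. The plate is dark steel, 68 wide, 12 thick; a round gauge sits behind it up to z 97, y 129.
- keeper (a joint): travel (m) of the keeper, a steel slide bar 8 x 8 at z 71 to 79, y 43 to 51, through a guide block (x -50 to -34, y 37 to 57, top z 85). 0 = fully out, 0.060 = fully home, bar across the gutter behind the seated collar (bar end at x 18). Moves along the ramp's +x to go in, about 1.5 N friction, stays where left. Starts at 0 to 0.010, clear of the gutter.
- keeper_tab (a point): centre of the outer face (facing the ramp's -x) of the keeper's upright push plate, 36 wide along y, 6 thick, 42 tall (z 63 to 105). Moves with the keeper: at joint 0 it is at x -122, y 47, z 84; fully home at x -62. Push it towards +x.
- star_knob: black five-lobed clamp knob lying on the bench, about 50 mm across, 32 mm tall with its stub; bystander; origin at the middle of its underside
- post_cap: small steel post cap, 32 mm across, 34 mm tall, standing on the bench; bystander; origin at the middle of its underside
- spare_collar: steel tube ring, 42 mm across, 40 mm tall, standing on end on the bench; bystander; origin at the middle of its underside
- dish: white shallow dish, 90 mm across, 16 mm tall; bystander; origin at the middle of its underside
- oil_jar: amber jar, 44 mm across, 70 mm tall; bystander; origin at the middle of its underside
- driver: screwdriver lying on the bench, 170 mm long, along its x axis; bystander; origin at the middle of its underside
- micrometer: micrometer head lying on the bench, 95 mm long along its x axis, at most 30 mm wide, 18 mm tall; bystander; origin at the middle of its underside

How it is judged:
By the outcome, as a careful person would: the job done as asked, in the order asked, and still so for the second after the job is handed in, with the robot touching nothing.
It also fails if it takes over 48 s, if anything falls off the work surface, if the arm or the gripper's body presses on something with over 40 N, if the wrist force passes 120 N, or if a joint passes its speed limit or range.

## Working session

There is one attempt and no reset: what is moved stays moved. The work goes in short steps, Python scripts to look and compute and a shell command to move; the robot and the scene stay as the last step left them, time stands still between calls to the robot, and variables do not carry over. Pictures are saved under pics/ and viewed, and the job is handed in when it is done.

```bash
ls; mkdir -p pics; python3 - <<'E'
from bench import readout, viewer, job, nets, ctrl
import cv2,numpy as np
s=readout.get_state()
for k in s: print(k,np.round(s[k],4))
print(ctrl.finger_overhang, [a for a in dir(ctrl) if a[0]!='_'])
for n in ("scene","side"):
    im,d=viewer.get_image(n); cv2.imwrite(f"pics/{n}0.png",im[:,:,::-1]); np.save(f"pics/{n}0.npy",d)
    p=viewer.camera_params(n); print(n,p)
    for l in ("low_end","seat","stop","keeper_tab","collar"):
        print(n,l,[(np.round(r["centre"],4).tolist(),round(r["conf"],2)) for r in nets.place_of(n,l)[:2]])
print(readout.get_state()["time"])
E
```

```text
pics
time 0.0
joint_positions [-1.3149  0.3218 -0.0701  1.4517  0.0226  1.3708 -0.0569]
qd [ 0.002   0.0001 -0.001   0.0004 -0.0001  0.0014 -0.0001]
joint_torque [-0.00000e+00 -4.91274e+01 -4.03600e-01 -3.12526e+01 -6.39000e-02
  4.36000e-02  2.00000e-04]
position [0.1556 0.6305 0.205 ]
tool_rot [-1.0306  1.3154  1.0285]
ft_force [-0.1938  0.7725 -0.383 ]
torque [-0.0286 -0.0441 -0.0292]
grip_width 0.9995
0.011 ['MotionError', 'finger_overhang']
scene {'K': array([[473.23838101,   0.        , 276.17790745],
       [  0.        , 473.23838101, 204.61430446],
       [  0.        ,   0.        ,   1.        ]]), 'k1': 0.05584502026715847, 'cam_to_world': array([[ 0.63713818,  0.47723086, -0.60523189,  1.33133897],
       [ 0.7706442 , -0.38146242,  0.51048402, -0.58116549],
       [ 0.01274551, -0.79166731, -0.61081947,  0.81359484],
       [ 0.        ,  0.        ,  0.        ,  1.        ]])}
scene low_end [([0.6302, -0.1314, 0.0385], 0.89), ([0.7396, -0.0653, 0.0042], 0.28)]
scene seat [([0.639, 0.0764, 0.0704], 0.89)]
scene stop [([0.6368, 0.0962, 0.1036], 0.74)]
scene keeper_tab []
scene collar [([0.6347, -0.1125, 0.0536], 0.96)]
side {'K': array([[454.97554719,   0.        , 285.3897617 ],
       [  0.        , 454.97554719, 208.44842011],
       [  0.        ,   0.        ,   1.        ]]), 'k1': -0.0733773264474982, 'cam_to_world': array([[ 0.91555137, -0.31329963,  0.25220829,  0.25930756],
       [-0.40219714, -0.71593646,  0.57067718, -0.74053614],
       [ 0.00177216, -0.62392173, -0.78148483,  1.13683681],
       [ 0.        ,  0.        ,  0.        ,  1.        ]])}
side low_end [([0.6253, -0.129, 0.0381], 0.61)]
side seat [([0.6352, 0.0755, 0.0744], 0.9)]
side stop [([0.6382, 0.0954, 0.1042], 0.89)]
side keeper_tab [([0.5203, 0.0498, 0.0802], 0.51)]
side collar []
0.6
```

View pics/scene0.png

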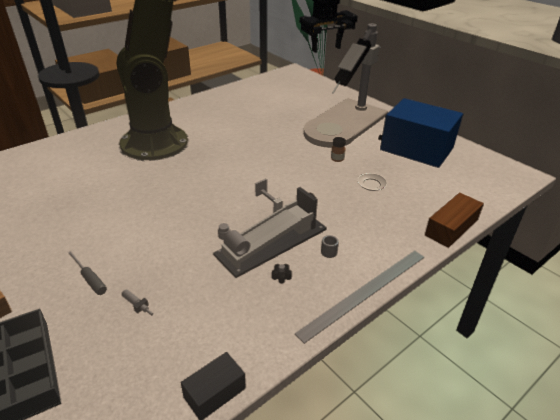

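View pics/side0.png

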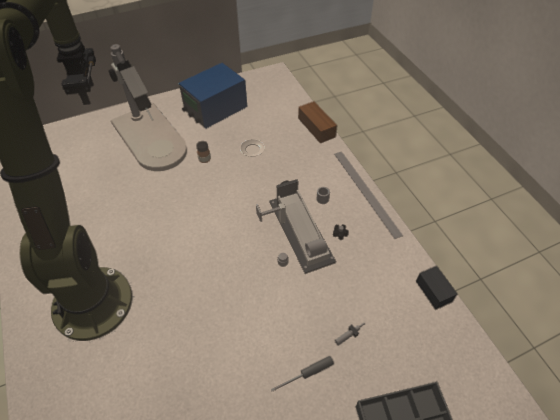

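The scene view shows the gutter from its low end with the collar at (235,240) to the stop at (308,200). The keeper tab is at (262,187). In the side view the tab is at (262,211), and the post cap at (283,260) is just off the ramp's −x side near the low end. Next I refine the ramp pose from depth.

```bash
cat > h.py <<'E'
import numpy as np,cv2
from scipy.spatial.transform import Rotation as R
def cloud(d,p):
    K,k1,T=p["K"],p["k1"],p["cam_to_world"]
    v,u=np.mgrid[0:d.shape[0],0:d.shape[1]]
    x=(u-K[0,2])/K[0,0]; y=(v-K[1,2])/K[1,1]
    a,b=x.copy(),y.copy()
    for _ in range(8):
        f=1+k1*(a*a+b*b); a,b=x/f,y/f
    P=np.stack([a*d,b*d,d],-1)
    return P@T[:3,:3].T+T[:3,3]
E
python3 - <<'E'
from h import *
from bench import viewer,readout
s=readout.get_state(); print(R.from_rotvec(s["tool_rot"]).as_matrix().round(3))
for n in ("scene","side"):
    d=np.load(f"pics/{n}0.npy"); P=cloud(d,viewer.camera_params(n)); P=P[d>0]
    m=(P[:,0]>.4)&(P[:,0]<.85)&(abs(P[:,1])<.3)
    b=P[m&(abs(P[:,2])<.004)]; print(n,"bench z",b[:,2].mean(),b[:,2].std())
    sub=P[m&(abs(P[:,0]-.633)<.08)&(P[:,1]>-.19)&(P[:,1]<.16)]
    for lo,hi in ((.006,.014),(.006,.07)):
        q=sub[(sub[:,2]>lo)&(sub[:,2]<hi)][:,:2]
        print(lo,len(q),cv2.minAreaRect((q*1000).astype(np.float32)))
    # collar top
    q=sub[(sub[:,1]<-.08)&(sub[:,2]>.055)]; print("collar top",len(q),np.median(q,0),q.max(0),q.min(0))
    q=sub[(sub[:,1]>.06)&(sub[:,2]>.09)]; print("stop",len(q),q.mean(0),q.max(0),q.min(0))
    q=P[m&(P[:,0]<.57)&(P[:,0]>.46)&(P[:,1]>0)&(P[:,1]<.1)&(P[:,2]>.066)]; print("tab",len(q),np.median(q,0),q.max(0),q.min(0))
    q=P[m&(P[:,0]<.6)&(P[:,0]>.46)&(P[:,1]<-.02)&(P[:,1]>-.16)&(P[:,2]>.02)]; print("cap",len(q),np.median(q,0),q.max(0),q.min(0))
E
```

```text
[[ 0.    -0.971  0.239]
 [ 0.     0.239  0.971]
 [-1.    -0.     0.   ]]
scene bench z -0.001228945599310078 0.001449017422632599
0.006 1248 ((655.395263671875, -11.766555786132812), (299.6541748046875, 100.77460479736328), 80.28060913085938)
0.006 3723 ((626.9117431640625, -8.199981689453125), (291.17718505859375, 142.38433837890625), 88.0921630859375)
collar top 308 [ 0.63803817 -0.12164918  0.07062886] [ 0.66162201 -0.0925657   0.0775903 ] [ 0.60629811 -0.13714204  0.05502966]
stop 169 [0.64308698 0.10219043 0.09947208] [0.67545465 0.12404514 0.10677318] [0.60685149 0.0933937  0.09004265]
tab 198 [0.52683302 0.04403552 0.08069781] [0.56952782 0.06643507 0.10516208] [0.51783491 0.02755658 0.0661271 ]
cap 102 [ 0.54627447 -0.09240613  0.03104945] [ 0.59979847 -0.07360405  0.03906441] [ 0.52703571 -0.13424999  0.02003501]
side bench z -0.0009742136833074764 0.0018161933195282496
0.006 599 ((627.3179931640625, -10.035110473632812), (291.43389892578125, 114.12086486816406), 87.94660186767578)
0.006 2308 ((620.4613647460938, -9.789276123046875), (291.43389892578125, 127.84295654296875), 87.94660186767578)
collar top 246 [ 0.62999132 -0.12220065  0.07022777] [ 0.65643103 -0.09370424  0.07889016] [ 0.60508457 -0.13725879  0.05522872]
stop 131 [0.63582492 0.10140643 0.10016514] [0.6714825  0.12323369 0.1095688 ] [0.60344804 0.09301012 0.09056229]
tab 112 [0.5220337  0.04288062 0.07887445] [0.56807731 0.06387353 0.10771192] [0.51698823 0.0258995  0.06703527]
cap 146 [ 0.54551428 -0.09407052  0.03266031] [ 0.59994456 -0.02595359  0.04930579] [ 0.52419476 -0.13758111  0.02003043]
```

```bash
python3 - <<'E'
from h import *
from bench import viewer
H=np.zeros((20,30))
for n in ("scene","side"):
    d=np.load(f"pics/{n}0.npy"); P=cloud(d,viewer.camera_params(n)); P=P[d>0]
    m=(P[:,2]>-.02)&(P[:,2]<.6)
    P=P[m]; i=((P[:,0]+0.1)/.05).astype(int); j=((P[:,1]+.5)/.05).astype(int)
    ok=(i>=0)&(i<20)&(j>=0)&(j<30)
    np.maximum.at(H,(i[ok],j[ok]),P[ok,2])
print("cols y from",-.5)
print("      "+" ".join(f"{int((-.5+.05*j)*100):4d}" for j in range(30)))
for i in range(20): print(f"{-.1+.05*i:5.2f} "+" ".join(f"{int(h*1000):4d}" for h in H[i]))
E
```

```text
cols y from -0.5
       -50  -45  -40  -35  -30  -25  -19  -14   -9   -4    0    5   10   15   20   25   30   35   40   45   50   55   60   65   70   75   80   85   90   95
-0.10    0    2    2    5    5    5    5    7  271  312  314    9    1    1    1    3    1    4    2    1    1    3    0    0    2    2    5    0    0    0
-0.05    1    1    1    4    6    5    4   20  285  423  531  527   13    1    1    2    4    6    6    5    6    5    5    4    6    3    4    0    0    0
 0.00    3    1    2    5    5    6    5   17  302  437  592  599   10    6    4    5    5    6    7    6    4    9    4    6    6    3    2    0    0    0
 0.05    2    1    4    6    5    4    4    7  297  410  584  599  598    5    6    5    4    7    4    6  334  313    5    6    5    3    4    0    0    0
 0.10    2    2    5    4    5    5    4    5    6   17   17    7    4    5    3    3    4    7    5    7  338  541  527  331  332    5    5    0    0    0
 0.15    2    4    5    6    4    5    5    4    6    6    7    6    3    3    5    5    5    6    8  598  597  575  546  335  335    5    6    0  
[... 1492 characters left out ...]
4    6   15   18   15    5    5  126  133  134  132  128    1    0    0    0
 0.70    5    5    4    4    4    4    5    5   34   21    5   41    7    6    4    4    6    4    5    5    6    8    6    4    5    2    4    0    0    0
 0.75    6    4    8    5    4    3    5    5   30   20    4   43   36    5    4    5    5    5    7    4    9    5    6    4    3    4    7    0    0    0
 0.80    5    3    3    5    4    5    4    4    4    5    5    4    4    6    8    5    4    4   64   59    5    5    8    3    4    4    4    0    0    0
 0.85    4   53   55   54    5    6    6    6    7    6    6    6    5    8    7    5   65   63   66   63    5    6    4    3    4    4    3    0    0    0
```

```bash
python3 -m creep '[{"linear":[-0.04,-0.008,-0.03],"twist":[0,0,0],"fingers":0.0},{"linear":[-0.07,-0.02,-0.06],"twist":[0,0,0],"fingers":0.68},{"linear":[-0.095,-0.03,-0.09],"twist":[0,0,0],"fingers":0.68},{"linear":[-0.095,-0.035,-0.125],"twist":[3,0,0],"fingers":0.68},{"linear":[-0.095,-0.07,-0.14],"twist":[8,0,0],"fingers":0.68},{"linear":[-0.095,-0.105,-0.155],"twist":[13,0,0],"fingers":0.68},{"linear":[-0.095,-0.14,-0.17],"twist":[18,0,0],"fingers":0.68},{"linear":[-0.095,-0.175,-0.185],"twist":[23,0,0],"fingers":0.68}]' 30
python3 - <<'E'
from h import *
from bench import readout
s=readout.get_state(); print(s["joint_positions"].round(2) if hasattr(s["joint_positions"],'round') else s["joint_positions"],s["position"],R.from_rotvec(s["tool_rot"]).as_matrix().round(3),s["grip_width"])
E
```

```text
time: 1.27
position: [0.2823, 0.4083, 0.3019]
tool_rot: [-0.72, 1.446, 0.722]
ft_force: [1.2, 0.4, 0.3]
grip_width: 0.477
[-1.12 -0.04  0.09  1.67  0.    1.51 -0.1 ] [0.28233549 0.40825422 0.30186696] [[ 0.001 -0.798  0.603]
 [ 0.002  0.603  0.798]
 [-1.     0.     0.002]] 0.476767941381197
```

```bash
python3 -m creep '[{"linear":[0,-0.04,-0.008],"twist":[6,0,0],"fingers":0.68},{"linear":[0,-0.08,-0.016],"twist":[12,0,0],"fingers":0.68},{"linear":[0,-0.12,-0.024],"twist":[18,0,0],"fingers":0.68},{"linear":[0,-0.16,-0.032],"twist":[24,0,0],"fingers":0.68},{"linear":[0,-0.2,-0.04],"twist":[30,0,0],"fingers":0.68},{"linear":[0,-0.24,-0.048],"twist":[36,0,0],"fingers":0.68},{"linear":[0,-0.28,-0.056],"twist":[42,0,0],"fingers":0.68},{"linear":[0,-0.32,-0.064],"twist":[48,0,0],"fingers":0.68}]'
python3 - <<'E'
from h import *
from bench import readout
s=readout.get_state(); print(s["joint_positions"].round(2),s["position"],R.from_rotvec(s["tool_rot"]).as_matrix().round(3),s["grip_width"])
E
```

```text
time: 1.93
position: [0.4999, 0.1647, 0.3017]
tool_rot: [-0.066, 1.569, 0.067]
ft_force: [0.4, 1.0, -0.9]
grip_width: 0.163
[-0.79  0.02  0.43  1.62 -0.01  1.51 -0.27] [0.49994875 0.16473034 0.30166011] [[ 0.001 -0.085  0.996]
 [ 0.001  0.996  0.085]
 [-1.     0.001  0.001]] 0.16284780466592091
```

```bash
python3 -m creep '[{"linear":[0,-0.04,0.012],"twist":[2,0,0],"fingers":0.68},{"linear":[0,-0.08,0.024],"twist":[4,0,0],"fingers":0.68},{"linear":[0,-0.12,0.036],"twist":[6.9,0,0],"fingers":0.68},{"linear":[0,-0.16,0.048],"twist":[6.9,0,0],"fingers":0.68},{"linear":[0,-0.2,0.06],"twist":[6.9,0,0],"fingers":0.68},{"linear":[0,-0.24,0.072],"twist":[6.9,0,0],"fingers":0.68},{"linear":[0,-0.27,0.082],"twist":[6.9,0,0],"fingers":0.68},{"linear":[0,-0.29,0.09],"twist":[6.9,0,0],"fingers":0.68}]'
python3 - <<'E'
from h import *
from bench import readout,viewer,nets
s=readout.get_state(); print(s["joint_positions"].round(2),s["position"],R.from_rotvec(s["tool_rot"]).as_matrix().round(3),s["grip_width"])
im,d=viewer.get_image("wrist"); cv2.imwrite("pics/w1.png",im[:,:,::-1]); np.save("pics/w1.npy",d)
p=viewer.camera_params("wrist"); print(p); np.save("pics/w1T.npy",p["cam_to_world"])
for l in ("low_end","seat","stop","keeper_tab","collar"):
        print(l,[(np.round(r["centre"],4).tolist(),round(r["conf"],2)) for r in nets.place_of("wrist",l)[:2]])
E
```

```text
time: 2.6
position: [0.6147, -0.1192, 0.3014]
tool_rot: [0.026, 1.57, -0.029]
ft_force: [0.0, 0.0, -0.1]
grip_width: 0.158
[-0.4   0.28  0.69  1.38 -0.18  1.54  0.25] [ 0.61473052 -0.11915404  0.30139189] [[ 0.001  0.035  0.999]
 [-0.002  0.999 -0.035]
 [-1.    -0.002  0.001]] 0.15771455563523962
{'K': array([[360.99922178,   0.        , 278.47462512],
       [  0.        , 360.99922178, 203.63936347],
       [  0.        ,   0.        ,   1.        ]]), 'k1': -0.0002610980728589248, 'cam_to_world': array([[ 9.99256756e-01, -3.72844117e-02, -9.78820532e-03,
         6.17047887e-01],
       [-3.85448968e-02, -9.63291326e-01, -2.65676705e-01,
        -5.02212786e-02],
       [ 4.76706334e-04,  2.65856527e-01, -9.64012489e-01,
         4.78691305e-01],
       [ 0.00000000e+00,  0.00000000e+00,  0.00000000e+00,
         1.00000000e+00]])}
low_end [([0.6299, -0.1303, 0.0385], 0.89), ([0.6077, -0.367, 0.0003], 0.71)]
seat []
stop [([0.5175, 0.0453, 0.0822], 0.52)]
keeper_tab [([0.5159, 0.048, 0.0838], 0.62), ([0.7436, -0.0682, 0.0013], 0.32)]
collar [([0.6315, -0.118, 0.0559], 0.65), ([0.7413, -0.0636, -0.0002], 0.43)]
```

View pics/w1.png

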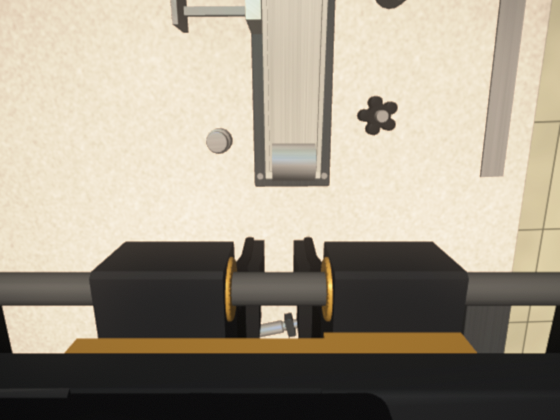

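The wrist view shows the ramp nearly vertical. The base plate's low corners are at about (256,186) and (329,186), the collar spans 272–316 at row 160, and the tab is at (180,12).

```bash
python3 - <<'E'
from h import *
from bench import viewer,readout
p=viewer.camera_params("wrist"); K=p["K"]; T=np.load("pics/w1T.npy")
im=cv2.imread("pics/w1.png").astype(int)
g=im.sum(2)
for r in (30,60,90,120,180,): 
    # outer dark edges
    row=g[r,235:350]; print(r, [ (235+i) for i in range(1,115) if abs(row[i]-row[i-1])>90])
def onz(u,v,z):
    c=np.array([(u-K[0,2])/K[0,0],(v-K[1,2])/K[1,1],1]); w=T[:3,:3]@c; s=(z-T[2,3])/w[2]; return T[:3,3]+s*w
d=np.load("pics/w1.npy"); P=cloud(d,dict(p,cam_to_world=T)); 
m=(d>0)&(P[...,2]>.006)&(P[...,2]<.014)&(abs(P[...,0]-.633)<.08)&(P[...,1]>-.16)&(P[...,1]<.06)
q=P[m]; print(len(q)); 
for lo in np.arange(-.15,.06,.02):
    s=q[(q[:,1]>lo)&(q[:,1]<lo+.02)]
    if len(s)>10: print(round(lo+.01,3), s[:,0].min().round(4),s[:,0].max().round(4),(s[:,0].min()+s[:,0].max()).round(4)/2)
print("ymin",np.percentile(q[:,1],[0,1,2]))
for u,v in((256,186),(329,186)): print(onz(u,v,.01))
E
```

```text
30 [250, 251, 262, 263, 322, 326, 327, 334, 335]
60 [251, 252, 263, 325, 326, 333, 334]
90 [252, 253, 263, 264, 324, 332, 333]
120 [253, 254, 264, 265, 323, 331, 332]
180 [254, 255, 329, 330]
3668
-0.14 0.5813 0.6807 0.63095
-0.12 0.582 0.6821 0.63205
-0.1 0.5544 0.6821 0.61825
-0.08 0.5534 0.6835 0.61845
-0.06 0.5841 0.6834 0.63375
-0.04 0.5847 0.6847 0.6347
-0.02 0.5851 0.6846 0.63485
-0.0 0.5862 0.6859 0.6361
0.02 0.5863 0.6858 0.63605
0.04 0.5874 0.6871 0.63725
0.06 0.6783 0.6869 0.68255
ymin [-0.15690108 -0.15532989 -0.15457063]
[ 0.58338343 -0.15393824  0.01      ]
[ 0.68032264 -0.1576879   0.01      ]
```

```bash
python3 -m creep '[{"linear":[0.02,-0.03,0.01],"twist":[0,0,0],"fingers":0.68},{"linear":[0.06,-0.045,0.016],"twist":[0,0,0],"fingers":0.68},{"linear":[0.1,-0.045,0.016],"twist":[0,0,0],"fingers":0.68},{"linear":[0.14,-0.045,0.016],"twist":[0,0,0],"fingers":0.68},{"linear":[0.18,-0.045,0.016],"twist":[0,0,0],"fingers":0.68},{"linear":[0.21,-0.045,0.016],"twist":[0,0,0],"fingers":0.68},{"linear":[0.235,-0.045,0.016],"twist":[0,0,0],"fingers":0.68},{"linear":[0.243,-0.045,0.016],"twist":[0,0,0],"fingers":0.68}]'
cat > st.py <<'E'
from h import *
from bench import readout
s=readout.get_state(); M=R.from_rotvec(s["tool_rot"]).as_matrix()
o=np.array([.635,-.005,0]); a=np.radians(-2); X=np.array([np.cos(a),np.sin(a),0]);Y=np.array([-np.sin(a),np.cos(a),0])
p=s["position"]-o
print("ramp mm",(np.array([p@X,p@Y,p[2]])*1000).round(1),"q",s["joint_positions"].round(2)); f=np.array(s["ft_force"]); print("F ramp",np.round([f@X,f@Y,f[2]],1),"yaw",np.degrees(np.arctan2(M[1,2],M[0,2])).round(2),"t",s["time"],"grip",s["grip_width"])
E
python3 st.py
python3 - <<'E'
from h import *
from bench import viewer
for n in ("wrist","side"):
    im,d=viewer.get_image(n); cv2.imwrite(f"pics/{n}2.png",im[:,:,::-1])
E
```

```text
time: 3.57
position: [0.6265, -0.1563, 0.0538]
tool_rot: [0.024, 1.577, -0.02]
ft_force: [-0.3, 0.5, -0.2]
grip_width: 0.162
ramp mm [  -3.2 -151.5   53.8] q [-0.29  0.49  0.64  1.65 -0.32  1.12  0.41]
F ramp [-0.3  0.5 -0.2] yaw -1.58 t 3.5667 grip 0.1617752083557481
```

View pics/wrist2.png

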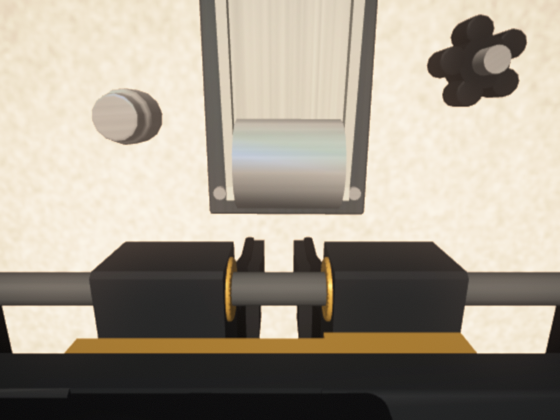

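View pics/side2.png

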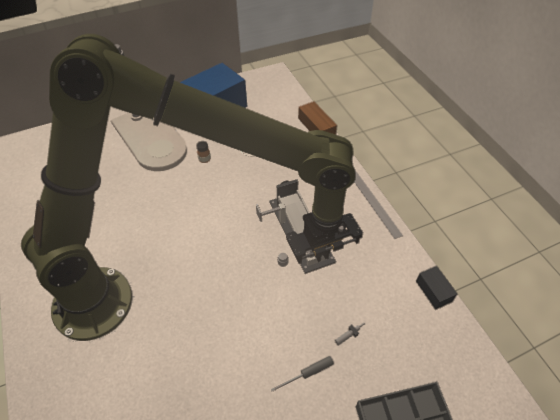

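The wrist view shows the fingertips at about (250,245) and (305,245), behind the collar (232–346, rows 120–208). The collar sits a little to the right of the finger centre, and nothing is touching.

```bash
python3 st.py; python3 -m creep '[{"linear":[0,0,0],"twist":[0,0,0],"fingers":0.68}]' >/dev/null; python3 st.py
```

```text
ramp mm [  -1.3 -152.8   56.9] q [-0.29  0.49  0.64  1.64 -0.32  1.12  0.41]
F ramp [-0.3  0.9  0.1] yaw -1.62 t 3.6667 grip 0.15995468472812305
ramp mm [   0.7 -154.1   59.8] q [-0.29  0.48  0.64  1.64 -0.32  1.12  0.41]
F ramp [ 0.8 -1.2 -0.4] yaw -1.67 t 3.75 grip 0.15844349758714113
```

```bash
python3 -m creep '[{"linear":[0,0,0.002],"twist":[0,0,0],"fingers":0.68},{"linear":[0,0.003,0.002],"twist":[0,0,0],"fingers":0.68},{"linear":[0,0.006,0.002],"twist":[0,0,0],"fingers":0.68},{"linear":[0,0.009,0.002],"twist":[0,0,0],"fingers":0.68},{"linear":[0,0.012,0.002],"twist":[0,0,0],"fingers":0.68},{"linear":[0,0.015,0.002],"twist":[0,0,0],"fingers":0.68}]'; python3 st.py
python3 - <<'E'
from h import *
from bench import viewer
for n in ("wrist",):
    im,d=viewer.get_image(n); cv2.imwrite(f"pics/{n}3.png",im[:,:,::-1])
E
```

```text
time: 4.25
position: [0.6319, -0.1443, 0.0584]
tool_rot: [0.024, 1.57, -0.024]
ft_force: [-1.0, 0.3, 0.1]
grip_width: 0.158
ramp mm [   1.7 -139.3   58.4] q [-0.31  0.48  0.64  1.64 -0.31  1.12  0.38]
F ramp [-1.   0.3  0.1] yaw -1.73 t 4.25 grip 0.15832804202250028
```

View pics/wrist3.png

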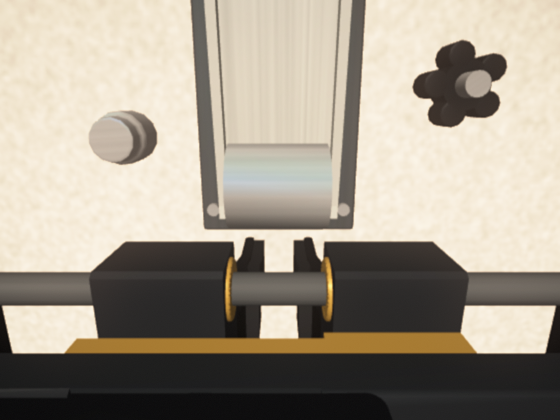

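Aligned: the collar's middle (u≈278) is between the fingers, with a small gap still. Starting the uphill push.

```bash
python3 -m creep '[{"linear":[0,0.003,0],"twist":[0,0,0],"fingers":0.68},{"linear":[0,0.006,0],"twist":[0,0,0],"fingers":0.68},{"linear":[-0.0005,0.009,0],"twist":[0,0,0],"fingers":0.68},{"linear":[-0.001,0.013,0],"twist":[0,0,0],"fingers":0.68},{"linear":[-0.0015,0.017,0],"twist":[0,0,0],"fingers":0.68},{"linear":[-0.002,0.021,0],"twist":[0,0,0],"fingers":0.68},{"linear":[-0.0025,0.025,0],"twist":[0,0,0],"fingers":0.68},{"linear":[-0.003,0.03,0],"twist":[0,0,0],"fingers":0.68}]'; python3 st.py
python3 - <<'E'
from h import *
from bench import viewer
for n in ("wrist",):
    im,d=viewer.get_image(n); cv2.imwrite(f"pics/{n}4.png",im[:,:,::-1])
E
```

```text
time: 4.97
position: [0.6327, -0.1146, 0.0613]
tool_rot: [0.024, 1.57, -0.024]
ft_force: [-0.1, -0.1, 0.8]
grip_width: 0.161
ramp mm [   1.5 -109.6   61.3] q [-0.36  0.47  0.64  1.65 -0.3   1.12  0.33]
F ramp [-0.1 -0.1  0.8] yaw -1.77 t 4.9667 grip 0.16054477504712272
```

View pics/wrist4.png

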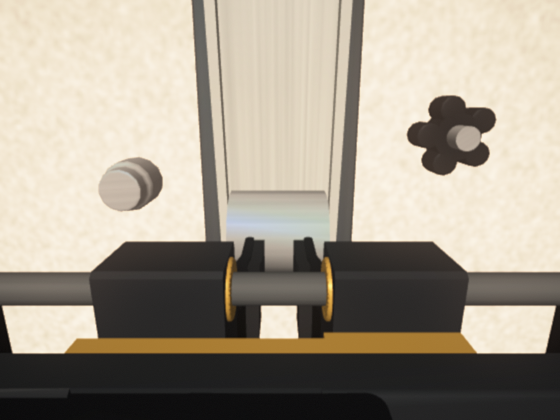

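```bash
python3 - <<'E'
from h import *
from bench import viewer,nets
im,d=viewer.get_image("scene"); cv2.imwrite("pics/scene5.png",cv2.resize(im[150:300,180:380,::-1],None,fx=4,fy=4))
print([(r["centre"],r["conf"]) for r in nets.place_of("scene","collar")[:1]])
E
python3 st.py
```

```text
[([0.6338, -0.1139, 0.0514], 0.56)]
ramp mm [   1.6 -108.9   61.1] q [-0.36  0.47  0.64  1.65 -0.3   1.12  0.33]
F ramp [ 0.8 -0.1 -0.2] yaw -1.68 t 5.1167 grip 0.16020390106694032
```

View pics/scene5.png

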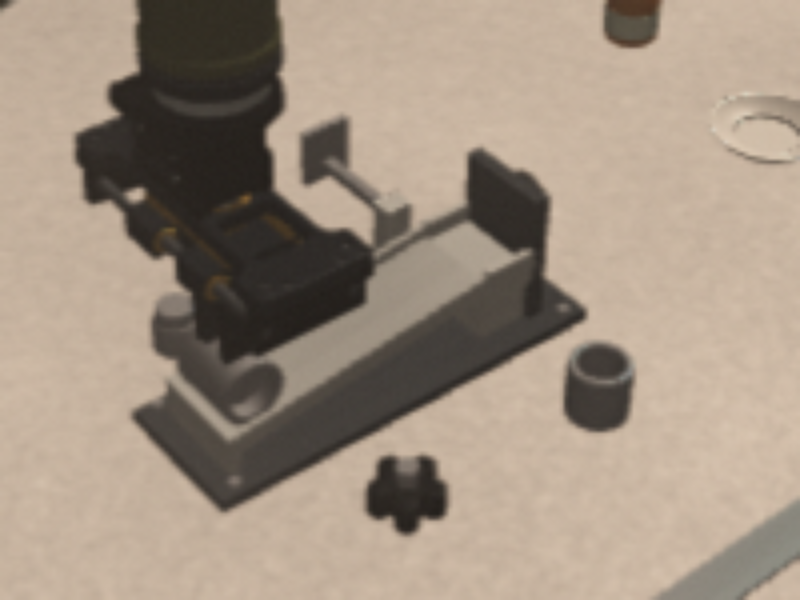

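```bash
python3 - <<'E'
from h import *
from bench import viewer,nets
a=cv2.imread("pics/scene0.png")
im,d=viewer.get_image("scene"); np.save("pics/scene5.npy",d)
b=im[:,:,::-1]
sa=cv2.resize(a[200:280,200:300],None,fx=4,fy=4); sb=cv2.resize(b[200:280,200:300],None,fx=4,fy=4)
cv2.imwrite("pics/cmp.png",np.hstack([sa,sb]))
p=viewer.camera_params("scene"); P=cloud(d,p)
for v in range(205,255,3):
    print(v,[tuple((P[v,u]*1000).astype(int)) for u in range(226,256,5)])
E
```

```text
205 [(np.int64(637), np.int64(-139), np.int64(181)), (np.int64(653), np.int64(-136), np.int64(189)), (np.int64(655), np.int64(-124), np.int64(185)), (np.int64(655), np.int64(-111), np.int64(178)), (np.int64(652), np.int64(-96), np.int64(169)), (np.int64(672), np.int64(-96), np.int64(181))]
208 [(np.int64(620), np.int64(-128), np.int64(157)), (np.int64(657), np.int64(-139), np.int64(185)), (np.int64(650), np.int64(-121), np.int64(172)), (np.int64(654), np.int64(-111), np.int64(169)), (np.int64(660), np.int64(-101), np.int64(168)), (np.int64(669), np.int64(-95), np.int64(171))]
211 [(np.int64(622), np.int64(-130), np.int64(150)), (np.int64(655), np.int64(-138), np.int64(175)), (np.int64(676), np.int64(-139), np.int64(188)), (np.int64(663), np.int64(-118), np.int64(170)), (np.int64(671), np.int64(-110), np.int64(170)), (np.int64(675), np.int64(-99), np.int64(168))]
214 [(np.int64(648), np.int64(-147), np.int64(167)), (np.int64(657), np.int64(-140), np.int64(169)), (np.int64(675), np.int64(-139), np.int64(180)), (np.int64(690), np.int64(-137), np.int64(188)), (np.int64(673), np.int64(-11
[... 3118 characters left out ...]
43), np.int64(-108), np.int64(44)), (np.int64(653), np.int64(-100), np.int64(46)), (np.int64(652), np.int64(-85), np.int64(37))]
250 [(np.int64(618), np.int64(-135), np.int64(31)), (np.int64(630), np.int64(-128), np.int64(36)), (np.int64(655), np.int64(-131), np.int64(55)), (np.int64(645), np.int64(-110), np.int64(36)), (np.int64(656), np.int64(-103), np.int64(40)), (np.int64(664), np.int64(-94), np.int64(41))]
253 [(np.int64(618), np.int64(-135), np.int64(21)), (np.int64(639), np.int64(-135), np.int64(36)), (np.int64(657), np.int64(-132), np.int64(48)), (np.int64(653), np.int64(-116), np.int64(36)), (np.int64(663), np.int64(-108), np.int64(39)), (np.int64(669), np.int64(-98), np.int64(36))]
```

View pics/cmp.png

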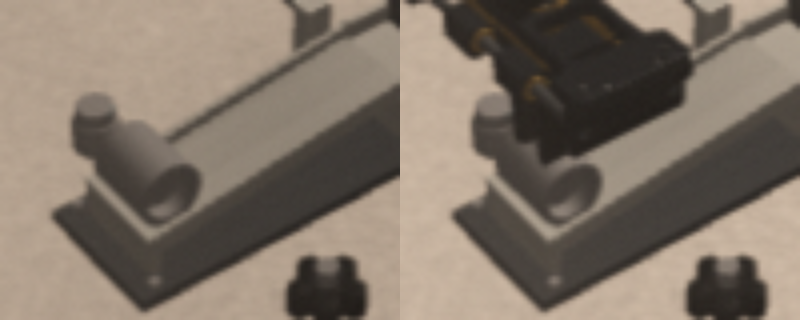

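```bash
python3 - <<'E'
from h import *
from bench import viewer,nets,readout
s=readout.get_state(); M=R.from_rotvec(s["tool_rot"]).as_matrix(); t=s["position"]
p=viewer.camera_params("wrist"); im,d=viewer.get_image("wrist")
P=cloud(d,p); L=(P-t)@M
print(s["position"],p["cam_to_world"][:3,3])
for v in range(230,300,6):
    print(v,[tuple((L[v,u]*1000).astype(int).tolist()) for u in (240,248,256,278,300,308,316)])
# scene cloud in tool frame near fingers
d=np.load("pics/scene5.npy"); P=cloud(d,viewer.camera_params("scene")); L=(P-t)@M
m=(d>0)&(abs(L[...,2])<.03)&(abs(L[...,1])<.03)
q=L[m]*1000; 
h=np.histogram(q[:,0],bins=np.arange(-120,40,5)); print(list(zip(h[1].astype(int).tolist(),h[0].tolist())))
vv,uu=np.where(m)
for lo in range(-60,20,5):
    k=(q[:,0]>lo)&(q[:,0]<=lo+5); 
    if k.sum(): print(lo,q[k].mean(0).round(0),q[k].min(0).round(0),q[k].max(0).round(0),vv[k].min(),vv[k].max())
E
```

```text
[ 0.63263678 -0.11450113  0.06111553] [ 0.63385238 -0.04302791  0.23930141]
230 [(-11, 12, -19), (-10, 12, -15), (-12, 13, -11), (-11, 13, -1), (-10, 12, 9), (-11, 12, 13), (-10, 12, 17)]
236 [(-13, 10, -19), (-12, 10, -15), (-13, 10, -11), (-12, 10, -1), (-12, 10, 9), (-13, 10, 13), (-11, 10, 17)]
242 [(-13, 7, -19), (-23, 11, -14), (-20, 10, -11), (-13, 7, -1), (-19, 10, 9), (-22, 11, 12), (-12, 7, 17)]
248 [(-14, 4, -19), (-30, 11, -14), (-26, 9, -11), (-14, 4, -1), (-26, 9, 8), (-30, 11, 11), (-13, 4, 17)]
254 [(-14, 1, -19), (-37, 11, -13), (-33, 9, -10), (-15, 2, -1), (-32, 9, 8), (-37, 11, 11), (-37, 11, 14)]
260 [(-43, 11, -16), (-41, 10, -13), (-40, 10, -10), (-14, -1, -1), (-39, 9, 7), (-40, 10, 11), (-43, 11, 14)]
266 [(-48, 11, -15), (-45, 9, -13), (-45, 10, -9), (-12, -5, -1), (-44, 9, 7), (-45, 9, 10), (-49, 11, 13)]
272 [(-99, 33, -10), (-99, 33, -8), (-99, 33, -6), (-99, 33, -1), (-98, 32, 4), (-98, 32, 6), (-99, 33, 7)]
278 [(-101, 32, -9), (-101, 32, -8), (-102, 33, -6), (-102, 33, -1), (-100, 32, 4), (-102, 33, 5), (-178, 71, 0)]
284 [(-102, 31, -9), (-102, 31, -7)
[... 904 characters left out ...]
.] [-40. -11. -14.] [-36.   1.  17.] 226 234
-35 [-33.  -7.   3.] [-35. -12. -14.] [-31.   2.  19.] 228 236
-30 [-27.  -5.   7.] [-30. -13. -11.] [-25.   5.  18.] 230 237
-25 [-22.  -6.   6.] [-24. -11. -12.] [-20.   5.  19.] 232 239
-20 [-17.  -5.   8.] [-20. -11. -12.] [-15.   4.  26.] 233 242
-15 [-12.  -3.  10.] [-15. -14. -24.] [-10.  13.  27.] 232 244
-10 [-8. -8.  9.] [-10. -17. -24.] [-5. 17. 27.] 235 247
-5 [ -2. -13.   2.] [ -5. -21. -24.] [-0. 20. 27.] 236 249
0 [  2. -13.  10.] [  0. -22. -24.] [ 5. 21. 28.] 239 251
5 [ 7. -7.  9.] [  5. -21. -24.] [10. 22. 27.] 240 252
10 [12. -0. 13.] [ 10. -20. -24.] [14. 21. 28.] 242 254
15 [18.  6. 19.] [ 15. -18.  11.] [20. 28. 29.] 246 254
```

The two cameras agree that at this opening the fingertips end about 17 mm behind the TCP, not 11 mm ahead. They passed just over the collar with no force, and the collar has not moved. I'll back off and go lower using the observed tips.

```bash
python3 -m creep '[{"linear":[-0.005,-0.005,-0.001],"twist":[0,0,0],"fingers":0.68},{"linear":[-0.005,-0.025,-0.001],"twist":[0,0,0],"fingers":0.68},{"linear":[-0.005,-0.045,-0.001],"twist":[0,0,0],"fingers":0.68},{"linear":[0.0,-0.051,-0.001],"twist":[0,0,0],"fingers":0.68},{"linear":[0.008,-0.051,-0.001],"twist":[0,0,0],"fingers":0.68},{"linear":[0.014,-0.051,-0.001],"twist":[0,0,0],"fingers":0.68},{"linear":[0.016,-0.051,-0.001],"twist":[0,0,0],"fingers":0.68},{"linear":[0.016,-0.051,-0.001],"twist":[0,0,0],"fingers":0.68}]'; python3 st.py
cat > tip.py <<'E'
import sys
from h import *
from bench import viewer,readout
n=sys.argv[1]
s=readout.get_state(); M=R.from_rotvec(s["tool_rot"]).as_matrix(); t=s["position"]
im,d=viewer.get_image("scene"); cv2.imwrite(f"pics/{n}.png",cv2.resize(im[170:290,190:330,::-1],None,fx=5,fy=5))
P=cloud(d,viewer.camera_params("scene")); L=(P-t)@M*1000
m=(d>0)&(abs(L[...,2])<20)&(abs(L[...,1])<14)
q=L[m]
for lo in range(-40,25,4):
    k=(q[:,0]>lo)&(q[:,0]<=lo+4)
    if k.sum(): print(lo,k.sum(),q[k].min(0).round(0),q[k].max(0).round(0))
E
python3 tip.py s6
```

```text
time: 5.88
position: [0.6295, -0.1637, 0.0436]
tool_rot: [0.024, 1.573, -0.021]
ft_force: [-0.3, -0.3, 0.6]
grip_width: 0.162
ramp mm [   0.  -158.8   43.6] q [-0.27  0.51  0.64  1.65 -0.33  1.1   0.43]
F ramp [-0.3 -0.3  0.6] yaw -1.64 t 5.8833 grip 0.16162282813712509
-40 11 [-39. -12. -12.] [-37.  -4.  18.]
-36 16 [-36. -11. -15.] [-33.  -1.  17.]
-32 13 [-31. -12. -15.] [-28.  -3.  19.]
-28 13 [-28. -12. -15.] [-24.  -1.  18.]
-24 17 [-24. -12. -11.] [-20.  -2.  19.]
-20 8 [-20. -13. -11.] [-18.  -3.  18.]
-16 5 [-15. -10. -12.] [-14.  -1.  15.]
```

View pics/s6.png

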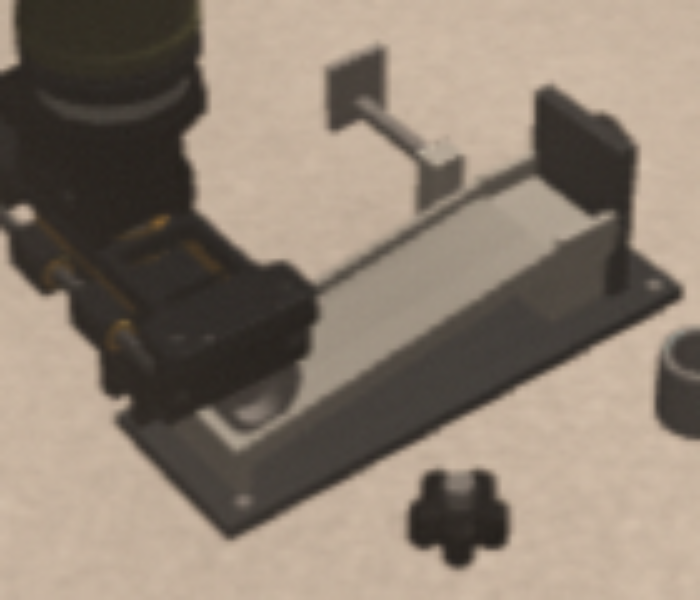

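```bash
python3 -m creep '[{"linear":[0.004,0,0.001],"twist":[0,0,0],"fingers":0.68},{"linear":[0.008,0,0.001],"twist":[0,0,0],"fingers":0.68},{"linear":[0.012,0,0.001],"twist":[0,0,0],"fingers":0.68},{"linear":[0.0125,0.004,0.001],"twist":[0,0,0],"fingers":0.68},{"linear":[0.0125,0.008,0.001],"twist":[0,0,0],"fingers":0.68},{"linear":[0.0125,0.012,0.001],"twist":[0,0,0],"fingers":0.68},{"linear":[0.0125,0.014,0.001],"twist":[0,0,0],"fingers":0.68}]'; python3 st.py
python3 tip.py s7
python3 - <<'E'
from h import *
from bench import viewer
im,d=viewer.get_image("wrist"); cv2.imwrite(f"pics/w7.png",im[:,:,::-1])
E
```

```text
time: 6.52
position: [0.6318, -0.1506, 0.0328]
tool_rot: [0.024, 1.57, -0.023]
ft_force: [0.1, 0.6, 0.2]
grip_width: 0.155
ramp mm [   1.9 -145.6   32.8] q [-0.29  0.51  0.63  1.66 -0.34  1.08  0.41]
F ramp [0.1 0.6 0.2] yaw -1.7 t 6.5167 grip 0.15465552571161875
-40 11 [-40. -11. -11.] [-36.  -3.  18.]
-36 13 [-36. -12. -13.] [-33.  -3.  18.]
-32 13 [-32. -12. -14.] [-28.  -0.  19.]
-28 14 [-28. -12. -15.] [-24.  -1.  18.]
-24 14 [-23. -11. -14.] [-20.   0.  18.]
-20 15 [-20. -11. -15.] [-16.  -0.  17.]
-16 3 [-16. -11. -15.] [-15.  -3.  16.]
4 1 [ 6. 14.  5.] [ 6. 14.  5.]
12 1 [13. 14.  0.] [13. 14.  0.]
16 3 [17.  4. -5.] [20. 14.  4.]
20 37 [ 21.  -3. -20.] [24. 14. 19.]
24 53 [ 24.  -3. -20.] [28. 14. 20.]
```

View pics/w7.png

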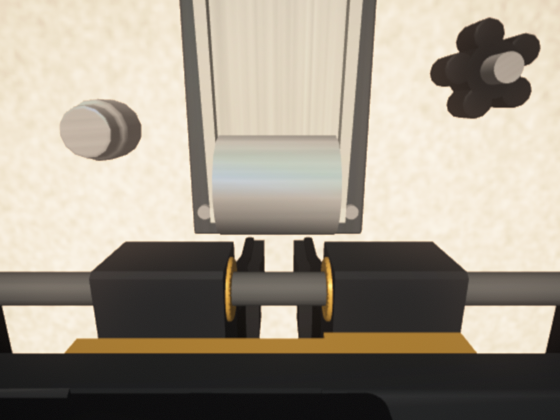

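The fingertips are now at z≈48 and about 3 mm behind the collar, with the collar centred at u≈278. Pushing up the slope.

```bash
python3 -m creep '[{"linear":[0,0.003,0],"twist":[0,0,0],"fingers":0.68},{"linear":[-0.0003,0.006,0],"twist":[0,0,0],"fingers":0.68},{"linear":[-0.0007,0.009,0],"twist":[0,0,0],"fingers":0.68},{"linear":[-0.001,0.012,0],"twist":[0,0,0],"fingers":0.68},{"linear":[-0.0015,0.016,0],"twist":[0,0,0],"fingers":0.68},{"linear":[-0.002,0.02,0],"twist":[0,0,0],"fingers":0.68},{"linear":[-0.0025,0.024,0],"twist":[0,0,0],"fingers":0.68},{"linear":[-0.003,0.028,0],"twist":[0,0,0],"fingers":0.68}]'; python3 st.py
python3 - <<'E'
from h import *
from bench import viewer
im,d=viewer.get_image("wrist"); cv2.imwrite(f"pics/w8.png",im[:,:,::-1])
E
```

```text
time: 7.28
position: [0.6324, -0.1233, 0.0357]
tool_rot: [0.024, 1.571, -0.024]
ft_force: [0.2, -0.9, 1.5]
grip_width: 0.158
ramp mm [   1.5 -118.3   35.7] q [-0.34  0.5   0.63  1.67 -0.33  1.08  0.36]
F ramp [ 0.2 -0.9  1.5] yaw -1.74 t 7.2833 grip 0.1579551452637456
```

View pics/w8.png

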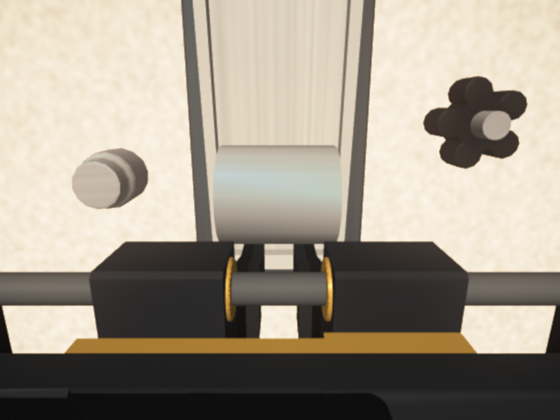

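The collar is now moving with the fingers: its rear edge (row 243) is at the tips, and the lip shows behind them. Continuing.

```bash
python3 -m creep '[{"linear":[-0.0007,0.005,0],"twist":[0,0,0],"fingers":0.68},{"linear":[-0.0015,0.011,0],"twist":[0,0,0],"fingers":0.68},{"linear":[-0.0024,0.017,0],"twist":[0,0,0],"fingers":0.68},{"linear":[-0.0032,0.023,0],"twist":[0,0,0],"fingers":0.68},{"linear":[-0.0041,0.029,0],"twist":[0,0,0],"fingers":0.68},{"linear":[-0.0049,0.035,0],"twist":[0,0,0],"fingers":0.68},{"linear":[-0.0057,0.041,0],"twist":[0,0,0],"fingers":0.68},{"linear":[-0.0066,0.047,0],"twist":[0,0,0],"fingers":0.68}]'; python3 st.py
python3 -m creep '[{"linear":[-0.0008,0.006,0],"twist":[0,0,0],"fingers":0.68},{"linear":[-0.0017,0.012,0],"twist":[0,0,0],"fingers":0.68},{"linear":[-0.0025,0.018,0],"twist":[0,0,0],"fingers":0.68},{"linear":[-0.0034,0.024,0],"twist":[0,0,0],"fingers":0.68},{"linear":[-0.0042,0.03,0],"twist":[0,0,0],"fingers":0.68},{"linear":[-0.005,0.036,0],"twist":[0,0,0],"fingers":0.68},{"linear":[-0.0058,0.041,0],"twist":[0,0,0],"fingers":0.68},{"linear":[-0.0064,0.045,0],"twist":[0,0,0],"fingers":0.68}]'; python3 st.py
python3 - <<'E'
from h import *
from bench import viewer
im,d=viewer.get_image("wrist"); cv2.imwrite(f"pics/w9.png",im[:,:,::-1])
E
```

```text
time: 8.0
position: [0.6338, -0.0761, 0.0424]
tool_rot: [0.024, 1.571, -0.024]
ft_force: [0.2, -1.2, 1.2]
grip_width: 0.163
ramp mm [  1.3 -71.1  42.4] q [-0.41  0.48  0.62  1.68 -0.31  1.08  0.28]
F ramp [ 0.2 -1.2  1.2] yaw -1.74 t 8.0 grip 0.16268654818816172
time: 8.67
position: [0.6352, -0.0309, 0.0487]
tool_rot: [0.024, 1.571, -0.023]
ft_force: [0.7, -1.3, 0.4]
grip_width: 0.157
ramp mm [  1.1 -25.9  48.7] q [-0.48  0.46  0.62  1.68 -0.3   1.09  0.2 ]
F ramp [ 0.7 -1.2  0.4] yaw -1.72 t 8.6667 grip 0.1565002110334252
```

View pics/w9.png

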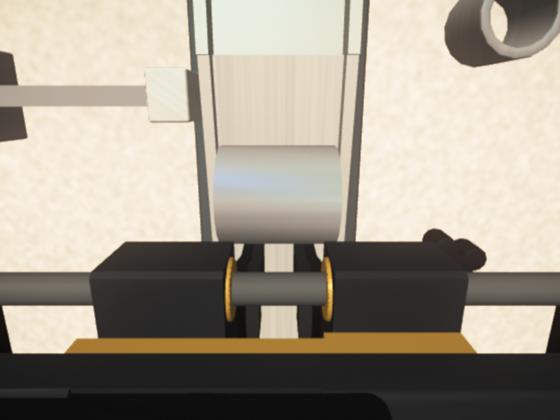

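```bash
python3 -m creep '[{"linear":[-0.0008,0.006,0],"twist":[0,0,0],"fingers":0.68},{"linear":[-0.0017,0.012,0],"twist":[0,0,0],"fingers":0.68},{"linear":[-0.0025,0.018,0],"twist":[0,0,0],"fingers":0.68},{"linear":[-0.0034,0.024,0],"twist":[0,0,0],"fingers":0.68},{"linear":[-0.0041,0.029,0],"twist":[0,0,0],"fingers":0.68},{"linear":[-0.0048,0.034,0],"twist":[0,0,0],"fingers":0.68},{"linear":[-0.0053,0.038,0],"twist":[0,0,0],"fingers":0.68},{"linear":[-0.0057,0.041,0],"twist":[0,0,0],"fingers":0.68}]'; python3 st.py
python3 -m creep '[{"linear":[-0.0004,0.003,0],"twist":[0,0,0],"fingers":0.68},{"linear":[-0.0008,0.006,0],"twist":[0,0,0],"fingers":0.68},{"linear":[-0.0012,0.009,0],"twist":[0,0,0],"fingers":0.68},{"linear":[-0.0016,0.012,0],"twist":[0,0,0],"fingers":0.68},{"linear":[-0.002,0.015,0],"twist":[0,0,0],"fingers":0.68}]'; python3 st.py
python3 - <<'E'
from h import *
from bench import viewer
im,d=viewer.get_image("wrist"); cv2.imwrite(f"pics/w10.png",im[:,:,::-1])
E
```

```text
time: 9.38
position: [0.6364, 0.0099, 0.0544]
tool_rot: [0.024, 1.571, -0.023]
ft_force: [-0.8, -0.6, 1.3]
grip_width: 0.158
ramp mm [ 0.9 14.9 54.4] q [-0.54  0.46  0.61  1.68 -0.29  1.1   0.13]
F ramp [-0.8 -0.6  1.3] yaw -1.72 t 9.3833 grip 0.1578882821453611
time: 9.8
position: [0.6369, 0.0242, 0.0564]
tool_rot: [0.024, 1.571, -0.024]
ft_force: [0.3, -1.7, 1.6]
grip_width: 0.16
ramp mm [ 0.8 29.3 56.4] q [-0.56  0.45  0.61  1.67 -0.28  1.1   0.1 ]
F ramp [ 0.4 -1.7  1.6] yaw -1.76 t 9.8 grip 0.16043680129858104
```

View pics/w10.png

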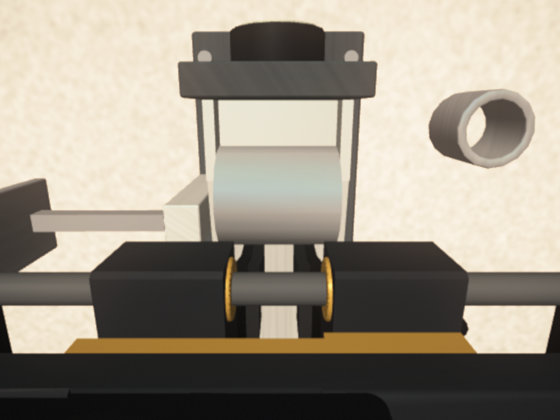

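The collar is just short of the crest, and the stop is at row 80. Pushing slowly over the crest.

```bash
python3 -m creep '[{"linear":[0,0.003,0],"twist":[0,0,0],"fingers":0.68},{"linear":[0,0.005,0],"twist":[0,0,0],"fingers":0.68},{"linear":[0,0.007,0],"twist":[0,0,0],"fingers":0.68},{"linear":[0.0005,0.009,0],"twist":[0,0,0],"fingers":0.68},{"linear":[0.001,0.011,0],"twist":[0,0,0],"fingers":0.68},{"linear":[0.001,0.013,0],"twist":[0,0,0],"fingers":0.68},{"linear":[0.001,0.015,0],"twist":[0,0,0],"fingers":0.68},{"linear":[0.001,0.016,0],"twist":[0,0,0],"fingers":0.68}]'; python3 st.py
python3 - <<'E'
from h import *
from bench import viewer
im,d=viewer.get_image("wrist"); cv2.imwrite(f"pics/w11.png",im[:,:,::-1])
im,d=viewer.get_image("scene"); cv2.imwrite(f"pics/s11.png",cv2.resize(im[140:280,200:360,::-1],None,fx=4,fy=4))
E
```

```text
time: 10.52
position: [0.6373, 0.0406, 0.0553]
tool_rot: [0.024, 1.571, -0.024]
ft_force: [-0.1, -0.0, 0.5]
grip_width: 0.158
ramp mm [ 0.7 45.7 55.3] q [-0.58  0.46  0.6   1.67 -0.28  1.1   0.08]
F ramp [-0.1 -0.   0.5] yaw -1.73 t 10.5167 grip 0.15779775906067262
```

View pics/w11.png

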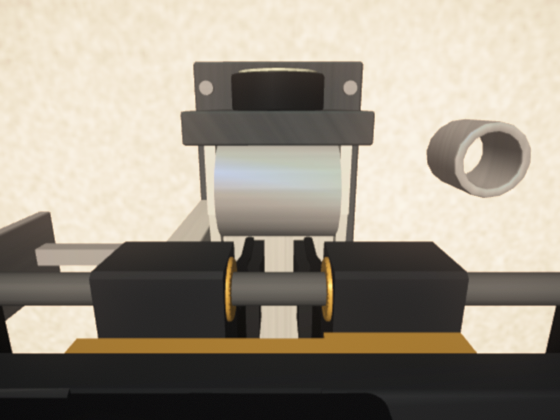

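View pics/s11.png

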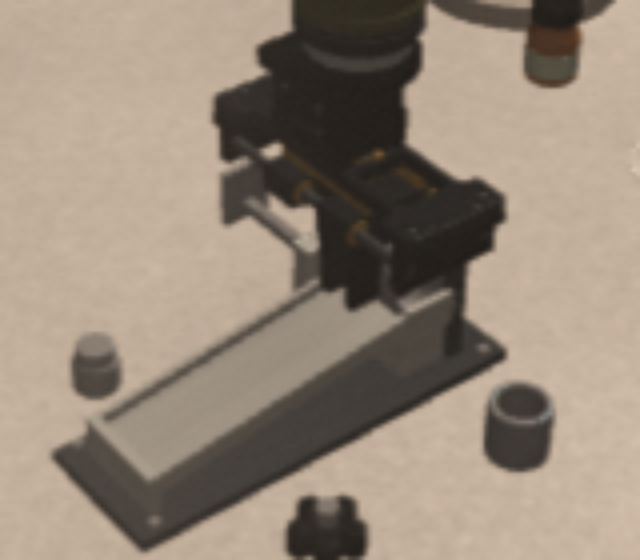

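The collar has dropped into the seat against the stop: there is a clear gap to the fingertips (collar rear at row 237) and the force is zero. I'll retreat, go up and over to the keeper side, and shut the fingers.

```bash
python3 -m creep '[{"linear":[0,-0.01,0],"twist":[0,0,0],"fingers":0.68},{"linear":[-0.02,-0.016,0],"twist":[0,0,0],"fingers":0.68},{"linear":[-0.055,-0.016,0],"twist":[0,0,0],"fingers":0.68},{"linear":[-0.07,-0.016,-0.03],"twist":[0,0,0],"fingers":1},{"linear":[-0.07,-0.012,-0.07],"twist":[0,0,0],"fingers":1},{"linear":[-0.07,-0.005,-0.11],"twist":[0,0,0],"fingers":1},{"linear":[-0.07,0,-0.14],"twist":[0,0,0],"fingers":1},{"linear":[-0.07,0,-0.154],"twist":[0,0,0],"fingers":1}]' 20; python3 st.py
python3 - <<'E'
from h import *
from bench import viewer,nets
o=np.array([.635,-.005,0]); a=np.radians(-2); X=np.array([np.cos(a),np.sin(a),0]);Y=np.array([-np.sin(a),np.cos(a),0])
rf=lambda p:(np.array([(p-o)@X,(p-o)@Y,p[2]])*1000).round(1)
im,d=viewer.get_image("wrist"); cv2.imwrite(f"pics/w12.png",im[:,:,::-1])
im,d=viewer.get_image("scene"); cv2.imwrite(f"pics/s12.png",cv2.resize(im[140:280,200:360,::-1],None,fx=4,fy=4))
print("scene collar",[(rf(np.array(r["centre"])),r["conf"]) for r in nets.place_of("scene","collar")[:2]])
print("wrist tab",[(rf(np.array(r["centre"])),r["conf"]) for r in nets.place_of("wrist","keeper_tab")[:2]])
im,d=viewer.get_image("side"); cv2.imwrite(f"pics/d12.png",im[:,:,::-1])
for l in("collar","keeper_tab"): print("side",l,[(rf(np.array(r["centre"])),r["conf"]) for r in nets.place_of("side",l)[:2]])
E
```

```text
time: 11.28
position: [0.4795, 0.0451, 0.1248]
tool_rot: [0.025, 1.573, -0.022]
ft_force: [0.2, -0.9, 0.4]
grip_width: 0.008
ramp mm [-157.2   44.6  124.8] q [-0.77  0.01  0.63  1.98 -0.01  1.16 -0.16]
F ramp [ 0.2 -0.9  0.4] yaw -1.69 t 11.2833 grip 0.007536049358349961
scene collar [(array([ 2.3, 78. , 73.2]), 0.84)]
wrist tab [(array([-119.3,   48.5,   85.6]), 0.69)]
side collar [(array([-0.7, 80.2, 76.8]), 0.68), (array([-170.7, -415.2,    1. ]), 0.42)]
side keeper_tab [(array([-119.1,   50.9,   80.9]), 0.58)]
```

View pics/w12.png

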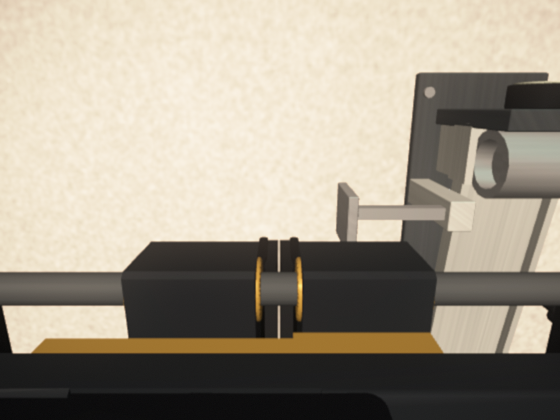

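View pics/s12.png

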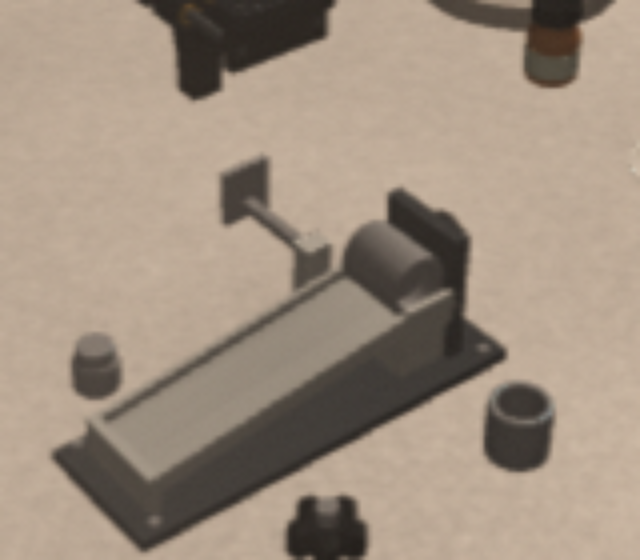

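The collar is seated and staying: the nets put it at y 78–80, z 73–77. The tab is at x −119. Descending outside the plate.

```bash
python3 -m creep '[{"linear":[0.02,0.001,0],"twist":[0,0,0],"fingers":1},{"linear":[0.04,0.001,0],"twist":[0,0,0],"fingers":1},{"linear":[0.055,0.001,0],"twist":[0,0,0],"fingers":1},{"linear":[0.064,0.001,0],"twist":[0,0,0],"fingers":1},{"linear":[0.066,0.001,0],"twist":[0,0,0],"fingers":1},{"linear":[0.066,0.001,0],"twist":[0,0,0],"fingers":1}]'; python3 st.py
python3 - <<'E'
from h import *
from bench import viewer,readout
s=readout.get_state(); M=R.from_rotvec(s["tool_rot"]).as_matrix(); t=s["position"]
im,d=viewer.get_image("wrist"); cv2.imwrite(f"pics/w13.png",im[:,:,::-1])
im,d=viewer.get_image("scene"); cv2.imwrite(f"pics/s13.png",cv2.resize(im[140:280,200:360,::-1],None,fx=4,fy=4))
P=cloud(d,viewer.camera_params("scene")); L=(P-t)@M*1000
q=L[(d>0)&(abs(L[...,2])<22)&(abs(L[...,1])<14)&(L[...,0]<40)]
for lo in range(-40,25,5):
    k=(q[:,0]>lo)&(q[:,0]<=lo+5)
    if k.sum(): print(lo,k.sum(),q[k].min(0).round(0),q[k].max(0).round(0))
E
```

```text
time: 12.13
position: [0.4836, 0.0452, 0.0589]
tool_rot: [0.023, 1.572, -0.026]
ft_force: [0.1, 0.4, -0.7]
grip_width: 0.005
ramp mm [-153.1   44.9   58.9] q [-0.75  0.11  0.63  2.04 -0.08  1.02 -0.11]
F ramp [ 0.1  0.4 -0.7] yaw -1.79 t 12.1333 grip 0.004920393497754367
-40 12 [-39. -13.  -2.] [-35.   8.  12.]
-35 17 [-35. -13.  -5.] [-30.   9.  14.]
-30 15 [-30. -12.  -4.] [-25.  12.  12.]
-25 17 [-24. -13.  -6.] [-20.  12.  13.]
-20 8 [-20. -12.  -5.] [-18.   3.  13.]
-15 1 [-14. -10.   7.] [-14. -10.   7.]
```

View pics/w13.png

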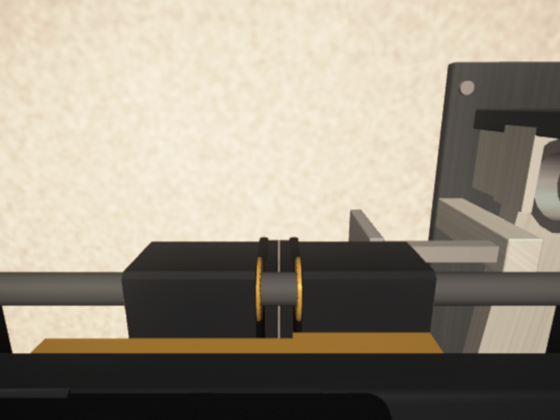

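View pics/s13.png

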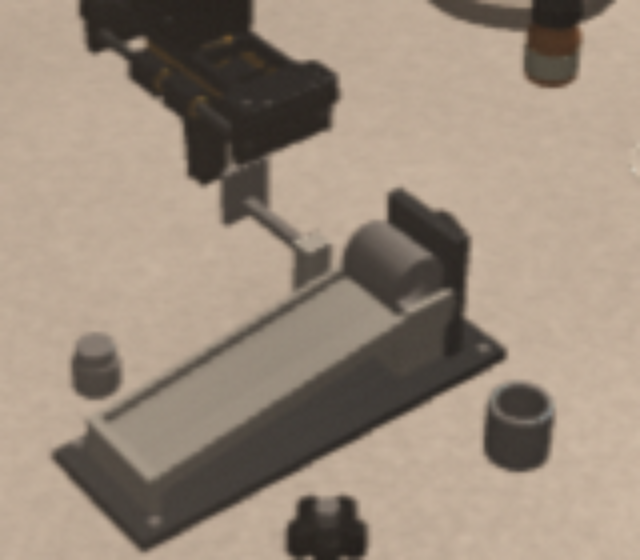

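The tips are at z≈75, outside the plate (tab at about (365,230) in the wrist view). Pushing +x now.

```bash
python3 -m creep '[{"linear":[0.003,0.002,0.008],"twist":[0,0,0],"fingers":1},{"linear":[0.004,0.002,0.014],"twist":[0,0,0],"fingers":1},{"linear":[0.004,0.002,0.02],"twist":[0,0,0],"fingers":1},{"linear":[0.004,0.002,0.027],"twist":[0,0,0],"fingers":1},{"linear":[0.004,0.002,0.035],"twist":[0,0,0],"fingers":1},{"linear":[0.004,0.002,0.043],"twist":[0,0,0],"fingers":1},{"linear":[0.004,0.002,0.051],"twist":[0,0,0],"fingers":1},{"linear":[0.004,0.002,0.059],"twist":[0,0,0],"fingers":1}]'; python3 st.py
python3 - <<'E'
from h import *
from bench import viewer,readout
im,d=viewer.get_image("wrist"); cv2.imwrite(f"pics/w14.png",im[:,:,::-1])
im,d=viewer.get_image("scene"); cv2.imwrite(f"pics/s14.png",cv2.resize(im[140:280,200:360,::-1],None,fx=4,fy=4))
E
```

```text
time: 12.9
position: [0.5434, 0.046, 0.0555]
tool_rot: [0.024, 1.571, -0.024]
ft_force: [-2.3, 0.3, 2.2]
grip_width: 0.007
ramp mm [-93.4  47.8  55.5] q [-0.69  0.26  0.63  1.91 -0.18  1.03 -0.01]
F ramp [-2.3  0.2  2.2] yaw -1.75 t 12.9 grip 0.0070667738121501875
```

View pics/w14.png

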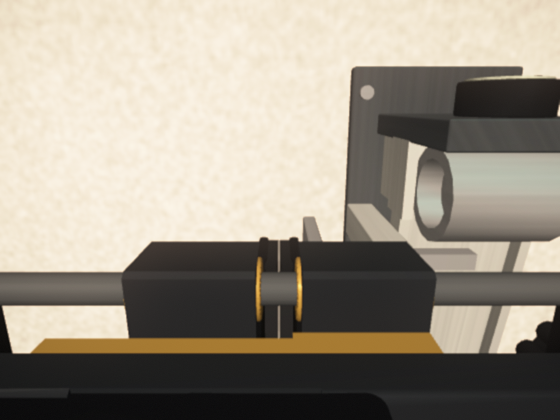

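View pics/s14.png

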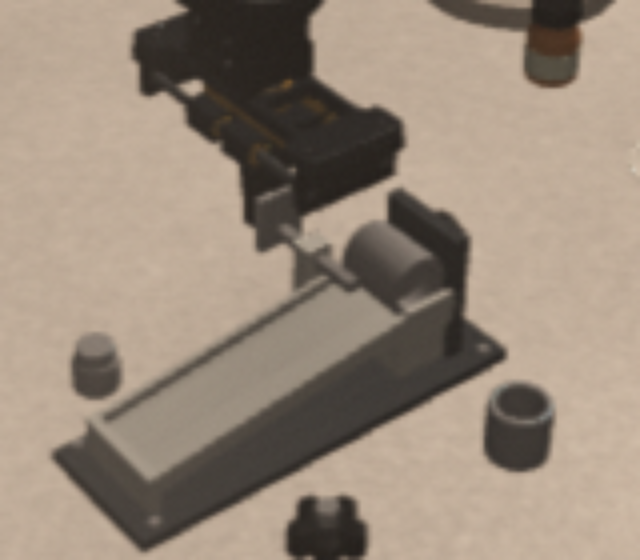

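The bar is entering the gutter behind the collar and the push reads about 2 N. Continuing slowly to the end stop.

```bash
python3 -m creep '[{"linear":[0,0,0.004],"twist":[0,0,0],"fingers":1},{"linear":[0,0,0.008],"twist":[0,0,0],"fingers":1},{"linear":[0,0,0.011],"twist":[0,0,0],"fingers":1},{"linear":[0,0,0.013],"twist":[0,0,0],"fingers":1},{"linear":[0,0,0.0145],"twist":[0,0,0],"fingers":1}]'; python3 st.py
python3 -m creep '[{"linear":[0,0,0.001],"twist":[0,0,0],"fingers":1},{"linear":[0,0,0.002],"twist":[0,0,0],"fingers":1}]'; python3 st.py
```

```text
time: 13.42
position: [0.5568, 0.0452, 0.0551]
tool_rot: [0.024, 1.571, -0.024]
ft_force: [-1.3, -1.1, 0.0]
grip_width: 0.006
ramp mm [-79.9  47.5  55.1] q [-0.68  0.29  0.63  1.87 -0.2   1.04  0.  ]
F ramp [-1.3 -1.2  0. ] yaw -1.77 t 13.4167 grip 0.005755026658140178
time: 13.58
position: [0.5588, 0.0453, 0.0552]
tool_rot: [0.024, 1.571, -0.024]
ft_force: [-2.7, -0.1, 0.1]
grip_width: 0.003
ramp mm [-77.9  47.7  55.2] q [-0.67  0.29  0.63  1.87 -0.2   1.04  0.01]
F ramp [-2.7 -0.2  0.1] yaw -1.76 t 13.5833 grip 0.003272859708322153
```

```bash
python3 -m creep '[{"linear":[0,0,0.001],"twist":[0,0,0],"fingers":1},{"linear":[0,0,0.002],"twist":[0,0,0],"fingers":1}]'; python3 st.py
python3 -m creep '[{"linear":[0,0,0.001],"twist":[0,0,0],"fingers":1},{"linear":[0,0,0.002],"twist":[0,0,0],"fingers":1}]'; python3 st.py
```

```text
time: 13.75
position: [0.5609, 0.0454, 0.0554]
tool_rot: [0.024, 1.571, -0.024]
ft_force: [-1.2, -0.2, -0.7]
grip_width: 0.003
ramp mm [-75.8  47.8  55.4] q [-0.67  0.3   0.63  1.86 -0.2   1.04  0.01]
F ramp [-1.2 -0.3 -0.7] yaw -1.75 t 13.75 grip 0.0030478542949991974
time: 13.92
position: [0.563, 0.0453, 0.0554]
tool_rot: [0.024, 1.571, -0.024]
ft_force: [-0.8, -1.2, 0.4]
grip_width: 0.002
ramp mm [-73.7  47.8  55.4] q [-0.67  0.3   0.63  1.86 -0.2   1.05  0.01]
F ramp [-0.8 -1.3  0.4] yaw -1.75 t 13.9167 grip 0.00188524388245836
```

```bash
python3 -m creep '[{"linear":[0,0,0.001],"twist":[0,0,0],"fingers":1},{"linear":[0,0,0.002],"twist":[0,0,0],"fingers":1},{"linear":[0,0,0.002],"twist":[0,0,0],"fingers":1}]'; python3 st.py
python3 - <<'E'
from h import *
from bench import viewer,readout
im,d=viewer.get_image("wrist"); cv2.imwrite(f"pics/w15.png",im[:,:,::-1])
im,d=viewer.get_image("scene"); cv2.imwrite(f"pics/s15.png",cv2.resize(im[140:280,200:360,::-1],None,fx=4,fy=4))
E
```

```text
time: 14.17
position: [0.5633, 0.0454, 0.0552]
tool_rot: [0.024, 1.575, -0.024]
ft_force: [-6.8, -0.4, 2.9]
grip_width: 0.007
ramp mm [-73.4  47.8  55.2] q [-0.67  0.31  0.63  1.85 -0.21  1.05  0.01]
F ramp [-6.8 -0.6  2.9] yaw -1.74 t 14.1667 grip 0.006514191129076427
```

View pics/w15.png

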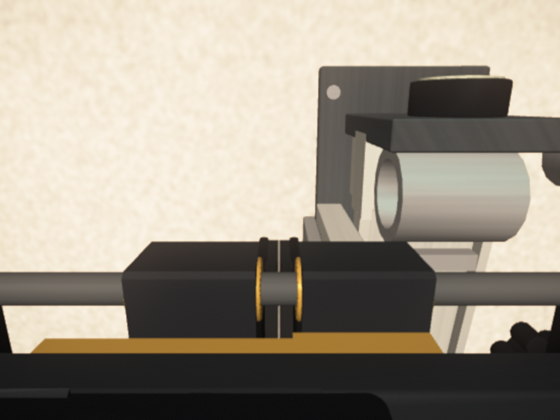

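View pics/s15.png

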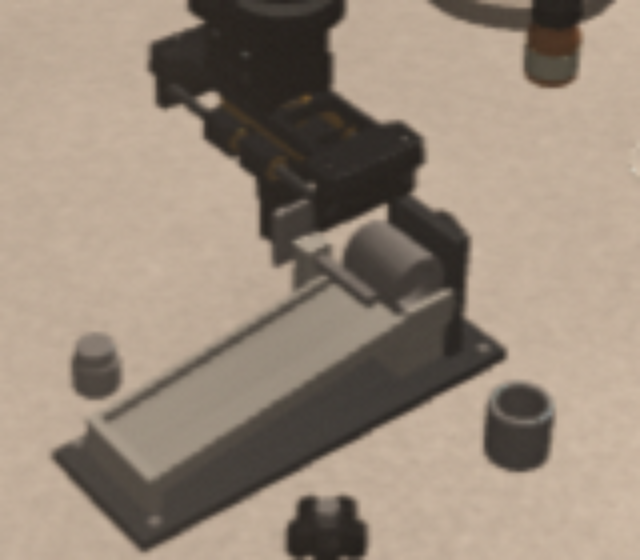

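Position stalls and the force rises to 7 N, which looks like the end stop. One more millimetre to confirm.

```bash
python3 -m creep '[{"linear":[0,0,0.001],"twist":[0,0,0],"fingers":1},{"linear":[0,0,0.001],"twist":[0,0,0],"fingers":1}]'; python3 st.py
```

```text
time: 14.43
position: [0.5632, 0.0454, 0.0552]
tool_rot: [0.024, 1.577, -0.024]
ft_force: [-9.6, -1.4, 6.2]
grip_width: 0.007
ramp mm [-73.5  47.8  55.2] q [-0.67  0.31  0.63  1.85 -0.21  1.05  0.01]
F ramp [-9.6 -1.8  6.2] yaw -1.75 t 14.4333 grip 0.006730420856916359
```

That is the hard stop. Backing away along −x, then up.

```bash
python3 -m creep '[{"linear":[0,0,-0.008],"twist":[0,0,0],"fingers":1},{"linear":[0,0,-0.03],"twist":[0,0,0],"fingers":1},{"linear":[-0.01,0,-0.06],"twist":[0,0,0],"fingers":1},{"linear":[-0.045,0,-0.075],"twist":[0,0,0],"fingers":1},{"linear":[-0.085,0,-0.075],"twist":[0,0,0],"fingers":1},{"linear":[-0.12,0,-0.075],"twist":[0,0,0],"fingers":1},{"linear":[-0.135,0,-0.075],"twist":[0,0,0],"fingers":1},{"linear":[-0.14,0,-0.075],"twist":[0,0,0],"fingers":1}]'; python3 st.py
cat > fin.py <<'E'
from h import *
from bench import viewer,nets,readout
o=np.array([.635,-.005,0]); a=np.radians(-2); X=np.array([np.cos(a),np.sin(a),0]);Y=np.array([-np.sin(a),np.cos(a),0])
rf=lambda p:(np.array([(p-o)@X,(p-o)@Y,p[2]])*1000).round(1)
S=np.stack([X,Y,[0,0,1]],1)
for n in("scene","side","wrist"):
    im,d=viewer.get_image(n); cv2.imwrite(f"pics/f_{n}.png",im[:,:,::-1])
    if n=="scene": cv2.imwrite("pics/f_crop.png",cv2.resize(im[140:280,200:360,::-1],None,fx=4,fy=4))
    for l in("collar","keeper_tab"): print(n,l,[(rf(np.array(r["centre"])),round(r["conf"],2)) for r in nets.place_of(n,l)[:1]])
    P=(cloud(d,viewer.camera_params(n))-o)@S*1000; ok=d>0
    m=ok&(P[...,0]>-31)&(P[...,0]<30)&(P[...,1]>40)&(P[...,1]<52)&(P[...,2]>70)&(P[...,2]<84); q=P[m]
    if len(q): print(" bar",len(q),"x",q[:,0].min().round(1),q[:,0].max().round(1),"ztop",np.percentile(q[:,2],90).round(1))
    m=ok&(P[...,0]>-130)&(P[...,0]<-48)&(P[...,1]>28)&(P[...,1]<66)&(P[...,2]>92)&(P[...,2]<108); q=P[m]
    if len(q): print(" tab",len(q),"x",np.percentile(q[:,0],[5,50,95]).round(1))
E
python3 fin.py
```

```text
time: 15.1
position: [0.4938, 0.0484, 0.1995]
tool_rot: [0.027, 1.562, -0.021]
ft_force: [0.3, -0.5, -0.3]
grip_width: 0.005
ramp mm [-143.    48.4  199.5] q [-0.79 -0.04  0.64  1.86  0.02  1.3  -0.19]
F ramp [ 0.4 -0.5 -0.3] yaw -1.74 t 15.1 grip 0.00469488951498995
scene collar [(array([ 0.7, 75.9, 75.2]), 0.73)]
scene keeper_tab [(array([106.9, -56.3,   0.4]), 0.55)]
 bar 67 x -30.6 20.6 ztop 78.4
 tab 62 x [-59.1 -55.3 -52.5]
side collar [(array([-0.4, 75.7, 76.9]), 0.67)]
side keeper_tab [(array([-59.1,  50.3,  82.5]), 0.57)]
 bar 54 x -30.6 17.5 ztop 79.5
 tab 29 x [-63.5 -61.1 -58.2]
wrist collar [(array([ 0.7, 77.9, 77.5]), 0.94)]
wrist keeper_tab [(array([-61.6,  49.4,  82.4]), 0.96)]
 bar 451 x -31.0 17.9 ztop 80.0
 tab 538 x [-62.4 -61.3 -57. ]
```

View pics/f_crop.png

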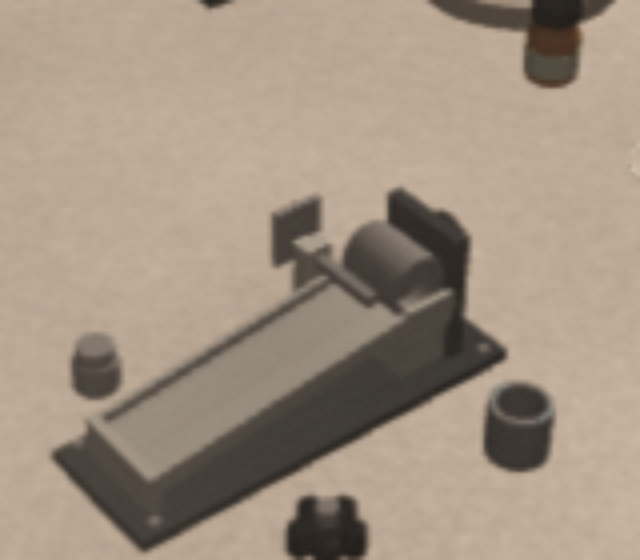

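View pics/f_side.png

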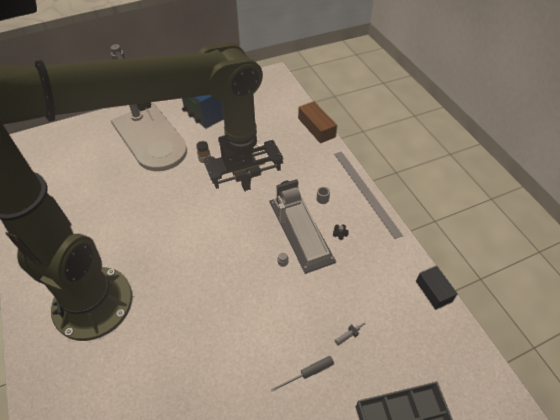

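View pics/f_wrist.png

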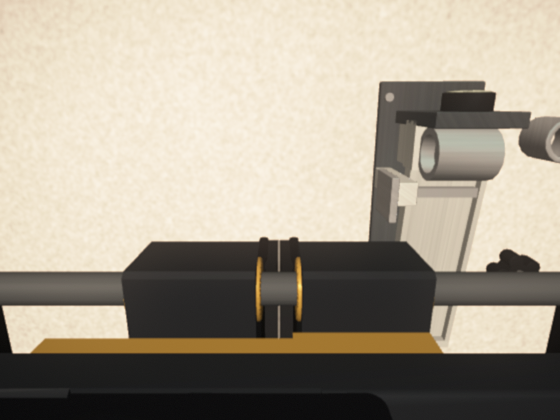

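All views show the collar seated at the stop. The bar lies across behind it, with its end at x≈18 and the tab at x≈−61.6. The bystanders are where they started and the arm is clear.

```bash
python3 -m creep '[{"linear":[0,0,0],"twist":[0,0,0],"fingers":1},{"linear":[0,0,0],"twist":[0,0,0],"fingers":1},{"linear":[0,0,0],"twist":[0,0,0],"fingers":1}]' | head -1; python3 -c "
from bench import job; print(job.close_job())"
```

```text
time: 15.8
the job is handed in; nothing more can be done
None
```

The job is done and handed in at about 15.8 s. I pushed the collar up the gutter with the fingertips until it dropped into the seat. Then I pushed the keeper's plate to its hard stop: it stopped moving and the force rose to about 10 N.

**Last checks:**
- **Collar:** the networks put its centre at x about 0, y 76–78 and z 75–77 mm (nominal 0, 78.5, 75).
- **Keeper:** the bar lies across the gutter behind the collar, its end at x about 18–20 mm. The tab is at x −59 to −62 mm (fully home is −62).
- **Surroundings:** the bystanders in view look unmoved, and the arm was clear of everything at hand-in.

**What failed or disagreed:**
- **First push missed:** it passed just over the collar without moving it or showing any force. The fingertips ended about 15–17 mm behind the TCP, not 11 mm ahead as `ctrl.finger_overhang` says. I corrected for this from the camera depth.
- **Scene camera on the keeper:** its network gave a false position for the tab, and its depth read the plate about 6 mm further in. The side and wrist cameras agreed on fully home.

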